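# Set out the record shot of a drawer fitting

## Robot

A 6-joint arm with a two-finger parallel gripper is mounted at the origin on the work surface. World frame = base frame: x ahead of the robot, y to its left, z up, the work surface at z = 0. Lengths are in m, angles in rad, forces in N, time in s.
With the tool pointing down it reaches from about 0.35 to 0.775 m from the base axis. Payload 5.5 kg.
Tool frame: the origin (TCP) lies between the finger pads; the fingertips stand 14 mm ahead of it and the grasp point (between the pads) lies 5 mm behind it; z points along the fingers, y is the direction in which the jaws open and shut (so a half turn about z gives the same grasp; the last joint's range is limited). The gripper opens to 85 mm and grips with 20 to 120 N. Pads are 22 mm wide; open, the fingers measure 114 mm over their backs; the gripper's body (76 mm by 85 mm) begins 54 mm behind the grasp point. The pads swing forward as they close: fully open they stand 13 mm farther back than shut.
Start: joints at [-1.463, 0.313, 0.046, 1.304, 0, 1.431], TCP at [0.141, -0.557, 0.245] pointing down, gripper open.
Joint ranges: [-2.76, 2.76], [-0.86, 1.69], [-1.03, 1.26], [-2.2, 2.34], [-1.47, 1.5], [-3.14, 3.14]. Speed limits (rad/s): [2.57, 2.57, 3.14, 3.14, 3.14, 3.14].

## Interface

Orientations are given as a rotation vector (axis times angle).
In Python, from cell import manip gives the robot as it stands.
- The arm moves only by the tool play_rows, never from a script. Its argument "moves" is one flat list of numbers, 6 for each row, row after row: the shift along the tool's x, y, z normalised to -1 to 1, where 1 is 0.025 m, then the turn, a rotation vector about the tool's x, y, z normalised to -1 to 1, where 1 is pi rad. In form: [x, y, z, rx, ry, rz, x, y, z, rx, ry, rz, ...]. A call has 1 to 20 rows; each row shifts and turns the pose as measured when the row begins, along the tool's axes as they then stand; what a row does not reach is not made up. A row lasts 1/8 s, in which the tool goes at most 62.5 mm and 10.7 degrees, less where a joint would pass 70% of its speed; a pose out of reach is approached as far as the arm can. A call with a number of a shift or a turn outside -1 to 1 is refused whole. A call with a gripper value outside its range is refused whole. "jaw" is the opening, from 0 (shut) to 1 (fully open), set as the call begins (left out, the last holds). The fingers move at their own pace and stop on an object; "squeeze" is the grip in N (left out, the last holds). Time passes only in rows, so rows that do not move let the fingers close. It gives the time, the measured TCP pose, the force and the opening at its end, in the units of the state.
- manip.get_obs(): the state, without advancing time (a new reading comes with each control period).
- manip.grab_frame(name): name is "scene" or "top" or "wrist"; returns (picture, depth): 400x640x3 uint8, blue, green, red; 400x640 float32, m along the optical axis (not along the pixel's ray), 0 where there is no reading.
- manip.camera_model(name): a dict with "vfov" (degrees; the focal length in pixels is half the picture's height over the tangent of half this angle, whatever the lens; pixels are square), "cx", "cy" (the principal point, pixels), "k1" (the pictures are not rectified: a ray, as slopes to the right and down, at radius r is drawn at 1 + k1 r^2 times it, then the intrinsics apply), "cam_to_world" (4x4, takes a point from camera to world coordinates). Camera axes: x right, y up, looking along -z (the intrinsics and any distortion apply to the point x, -y, -z); pixel columns grow to the right and rows downward; lengths in m; the calibration is good to about 2 mm. A picture is of the moment at which its call begins: read the wrist's pose just before it. camera_model takes no time and is no camera call; for the wrist camera it gives the pose at the moment of the call.
- manip.sign_off(): hands the job in, once; it reports no verdict.
Trained networks look in the newest picture that a camera, given by its name, has taken for a name from the list of things; names that differ only in an ending like _2 or _b are one class to them, and where a whole thing is asked for, a point or a joint stands for the part that bears it (a point fixed in the world has none). Each returns a list of dicts, best first, with "conf" (0 to 1); they miss things now and then, are a little off and sometimes report something else, mostly with a low value. They report only what shows in the picture. A call takes as long as a camera call. They do not tell look-alikes from the thing itself.
- manip.boxes_of(name, camera): "uv" ([column, row] in pixels, amid what is visible of it).
The state is a dict: "t": time; "q": joint angles; "joint_velocities": joint speeds; "joint_efforts": joint torques, N m; "ee_pos": TCP position; "tool_rot": TCP orientation; "wrist_force": force on the tool from outside, world axes, zero at the start; "torque": the same for the moment, N m; "width": finger opening in m.
Only numpy, scipy, OpenCV 4.12 (cv2) and the standard library are available. Lean on these libraries where they do the work, as an engineer would, in place of code of your own. Each camera call takes 0.05 s, during which the arm holds its last target. There are 200 camera calls.

## Task

Set out the record photograph of the brass drawer fitting on the grey copy board: the black riser block centred on the printed cross with its long side along the board's long side, and the fitting centred on top of it, its paper label away from the robot and its bail pull towards the robot. On the board around the riser, all square with the board, lay the scale bar centred in front of it (the robot's side), the colour chart centred to its left and the barcode tag centred to its right, as the robot sees it, each flat with its long side along the board's long side and with about 30 mm of clear board between it and the riser. Leave the black knob pull in the tray, and leave the loupe and the blower alone.

Things in the scene. Friction and masses are not known exactly. Their poses are not given: they have to be found in the camera images.
- board: Fixed neutral-grey copy board flat on the table, 250 (x) x 320 (y) x 3 mm, with a white printed cross at its centre and framing corners. Origin: centre of its underside; its top is 3 mm higher. y axis: along its long side, to the robot's left; x away from the robot; yaw up to 0.22 rad either way. It lies left or right of the robot's midline, the tray on the other side.
- tray: Fixed shallow wooden tray with pale felt floor, 330 (x) x 290 (y) mm, walls 6 mm thick, 14 mm high; yaw up to 0.22 rad. Origin: centre of its underside; the felt is 6 mm higher. In it lie riser, fitting, scale, chart, tag and knob pull in any order, two columns 135 mm apart along its y, three rows 100 mm apart along its x, each with its x axis within 0.1 rad of the tray's x.
- riser: Loose plain matt-black riser block, 60 (x) x 90 (y) x 30 (z) mm, about 0.19 kg. Origin: centre of its underside; z up; y along its long side.
- fitting: Loose brass drawer fitting on its back, 0.09 kg: plate 48 (x) x 72 (y) x 5 mm; on its +x half a frame 3 mm high round a cream paper label; on its -x half a bail pull of 6 mm bar parallel to y, 44 mm long, 13 mm to -x of the origin, top 23 mm above the underside. Origin: centre of the underside; z up. Can be gripped by the plate's edges across its 48 mm.
- scale: Loose photographic scale bar, white with a black checker of 10 mm squares, 20 (x) x 120 (y) x 6 (z) mm, about 0.03 kg. Origin: centre of its underside; z up; y along its length.
- chart: Loose colour chart: black plate with 24 coloured patches in four rows of six, 50 (x) x 72 (y) x 6 (z) mm, about 0.035 kg. Origin: centre of its underside; z up; y along its long side.
- tag: Loose white barcode tag with black bars and a red stripe, 32 (x) x 56 (y) x 8 (z) mm, about 0.03 kg. Origin: centre of its underside; z up; y along its long side.
- knob_pull: Loose black drawer knob on a black oblong back plate 34 (x) x 80 (y) x 3 mm, knob 28 mm wide, top 23 mm up, no label, lying in the tray. Not part of this shot. Origin: centre of its underside.
- loupe: Loose dark-blue magnifier loupe standing on the table beyond the board and tray, 44 mm in diameter and 46 mm high. Not used. Origin: centre of its underside.
- blower: Loose dark-red rubber air blower standing on the table at the far left, 60 mm in diameter and 125 mm high with its nozzle up. Not used. Origin: centre of its underside.
Not all that is in view belongs to the job. There is more than one size of the tag; the one meant has the size given above. There is more than one size of the fitting; the one meant has the size given above.

How it is judged:
At the end, for the whole second after the job is handed in: Riser within 10 mm of the cross, 0.14 rad of square; fitting on it within 10 mm, label away. Scale in front, chart left, tag right, flat, gap to riser 30 mm +-12, within 15 mm of the board's centre line; fitting, scale, chart, tag within 0.17 rad of square. All released, at rest (horizontal distance between riser and board below 0.01 m and angle between the y axis of riser and the y axis of board, either way round below 0.14 rad and z of each of riser, scale, chart, tag in the frame of board below 0.006 m and horizontal distance between fitting and riser below 0.01 m and z of fitting in the frame of riser between 0.027 and 0.033 m and angle between the y axis of each of fitting, scale, chart, tag and the y axis of board, either way round below 0.17 rad and x of scale in the frame of fitting below 0 m and horizontal distance between scale and riser between 0.058 and 0.083 m and x of scale in the frame of board below -0.045 m and y of scale in the frame of board between -0.015 and 0.015 m and horizontal distance between chart and riser between 0.098 and 0.124 m and y of chart in the frame of board above 0.08 m and x of chart in the frame of board between -0.015 and 0.015 m and horizontal distance between tag and riser between 0.09 and 0.116 m and y of tag in the frame of board below -0.07 m and x of tag in the frame of board between -0.015 and 0.015 m and angle between each of riser, fitting, scale, chart, tag's own z axis and vertical below 0.08 rad and linear speed of each of riser, fitting, scale, chart, tag below 0.02 m/s); the robot touches nothing.
It fails at once if the black knob pull is moved more than 20 mm (distance of knob_pull from where it was at the start of the episode above 0.02 m).
It fails at once if the loupe is moved more than 20 mm (distance of loupe from where it was at the start of the episode above 0.02 m).
It fails at once if the blower is moved more than 20 mm (distance of blower from where it was at the start of the episode above 0.02 m).
It also fails if it takes over 112 s, if anything falls off the work surface, if the arm or the gripper's body presses on something with over 40 N, if the wrist force passes 120 N, or if a joint passes its speed limit or range.

## Working session

There is one attempt and no reset: what is moved stays moved. The work goes in short steps, Python scripts to look and compute and a tool call to move; the robot and the scene stay as the last step left them, time stands still between calls to the robot, and variables do not carry over. Pictures are saved under pics/ and viewed, about 12 in all and at most 16, crops included, and the job is handed in when it is done.

Besides the shell and the picture viewer there is one more tool, called after "Emit:" as name(argument=value, ...), one argument or row to a line, values as JSON. play_rows: Moves the arm, as the interface text tells. Scaled input: -1 to 1 covers 0.025 m each way for a shift and pi rad each way for a turn. Its arguments: {"type":"object","properties":{"moves":{"type":"array","items":{"type":"number","minimum":-1,"maximum":1}},"jaw":{"type":"number"},"squeeze":{"type":"number"}},"required":["moves"]}

```bash
ls; mkdir -p pics; cat > h.py <<'E'
import numpy as np, cv2
from cell import manip
from scipy.spatial.transform import Rotation as R
def intr(cam):
    m=manip.camera_model(cam); f=200/np.tan(np.radians(m['vfov'])/2)
    return m,f
def ray(m,f,uv):
    d=(np.array(uv,float)-[m['cx'],m['cy']])/f
    s=d.copy()
    for _ in range(20): s=d/(1+m['k1']*(s@s))
    return np.array([s[0],-s[1],-1.])
def pix2w(m,f,uv,z=None,depth=None):
    T=np.array(m['cam_to_world']); r=ray(m,f,uv)
    if depth is not None: return T[:3,:3]@(r*depth)+T[:3,3]
    d=T[:3,:3]@r; o=T[:3,3]; return o+d*(z-o[2])/d[2]
def w2pix(m,f,p):
    T=np.array(m['cam_to_world']); c=T[:3,:3].T@(np.array(p)-T[:3,3])
    s=np.array([c[0],-c[1]])/-c[2]; return s*(1+m['k1']*(s@s))*f+[m['cx'],m['cy']]
def ortho(cam,img,x0,x1,y0,y1,z,res=0.001):
    """rectify plane z to a picture: up = +x world, left = +y world"""
    m,f=intr(cam); T=np.array(m['cam_to_world'])
    xs=np.arange(x1,x0,-res); ys=np.arange(y1,y0,-res)
    X,Y=np.meshgrid(xs,ys,indexing='ij'); P=np.stack([X,Y,0*X+z],-1)-T[:3,3]
    c=P@T[:3,:3]; u=c[...,0]/-c[...,2]; v=-c[...,1]/-c[...,2]; k=1+m['k1']*(u*u+v*v)
    return cv2.remap(img,(u*k*f+m['cx']).astype(np.float32),(v*k*f+m['cy']).astype(np.float32),cv2.INTER_LINEAR)
E
python3 - <<'E'
from h import *
o=manip.get_obs(); print(o['t'],o['ee_pos'],o['tool_rot'],o['width'])
img,d=manip.grab_frame('top'); cv2.imwrite('pics/top.png',img); np.savez('top.npz',img=img,d=d)
m,f=intr('top'); print(m,f)
for n in ['riser','fitting','scale','chart','tag','knob_pull','loupe','blower','board','tray']:
    for b in manip.boxes_of(n,'top'):
        u,v=np.round(b['uv']).astype(int); dd=d[min(v,399),min(u,639)]
        print(n,b['conf'],b['uv'],np.round(pix2w(m,f,b['uv'],depth=dd),3))
E
```

```text
pics
0.0 [ 0.14096907 -0.55696737  0.24441246] [-3.11572621e+00 -3.88036185e-01 -7.29489034e-05] 0.08567259780333647
{'vfov': 55.22027863153739, 'cx': 319.3759426492459, 'cy': 195.9139401312521, 'k1': -0.05509775583898511, 'cam_to_world': array([[-1.85110446e-02,  9.91109994e-01, -1.31750977e-01,
         3.93234163e-01],
       [-9.99828058e-01, -1.84937272e-02,  1.35516204e-03,
        -4.81895421e-03],
       [-1.09345199e-03,  1.31753409e-01,  9.91281919e-01,
         1.11765665e+00],
       [ 0.00000000e+00,  0.00000000e+00,  0.00000000e+00,
         1.00000000e+00]])} 382.39987953009916
riser 0.68 [366.7, 197.9] [ 0.529 -0.141  0.035]
riser 0.66 [145.1, 219.8] [0.474 0.474 0.081]
riser 0.6 [389.8, 194.1] [ 0.542 -0.213  0.008]
fitting 0.95 [378.0, 232.1] [ 0.432 -0.174  0.012]
fitting 0.55 [397.7, 282.7] [ 0.286 -0.226  0.005]
scale 0.7 [422.1, 217.1] [ 0.473 -0.304  0.01 ]
chart 0.97 [410.4, 188.0] [ 0.559 -0.274  0.011]
tag 0.72 [493.1, 175.0] [ 0.593 -0.523  0.013]
tag 0.46 [400.9, 153.5] [ 0.661 -0.249  0.02 ]
tag 0.25 [322.8, 126.0] [ 0.741 -0.02   0.044]
knob_pull 0.72 [359.6, 163.9] [ 0.63  -0.125  0.029]
loupe 0.62 [323.7, 127.4] [ 0.736 -0.023  0.046]
blower 0.85 [148.0, 217.6] [0.48  0.47  0.072]
board 0.67 [250.1, 198.2] [0.538 0.197 0.004]
tray 0.81 [391.8, 191.7] [ 0.549 -0.219  0.007]
tray 0.26 [368.5, 198.3] [ 0.527 -0.146  0.038]
```

View pics/top.png

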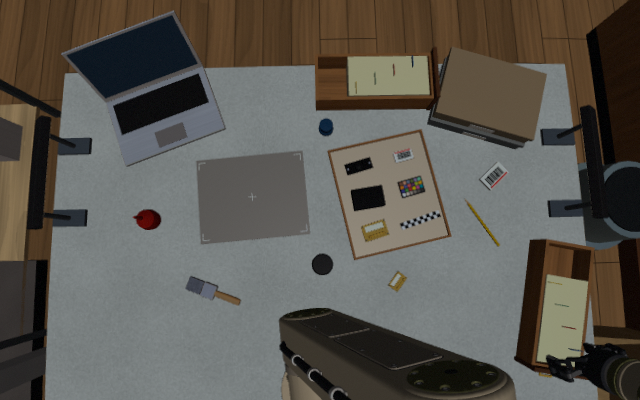

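The tray holds the knob pull (358,165), a tag (403,155), the riser (368,197), the chart (411,187), a fitting (375,231) and the scale bar (420,220). The look-alikes are a second tag on the table (493,175) and a smaller fitting on the table (397,281). By the description I want the ones in the tray.

```bash
cat >> h.py <<'E'
def rowsto(p,yaw=None,n=None):
    """tool-frame shift (units) to world p, with tool down and jaw axis (tool y) at world angle yaw (mod pi)"""
    o=manip.get_obs(); Rt=R.from_rotvec(o['tool_rot']); 
    d=np.array(p)-o['ee_pos']; l=Rt.inv().apply(d)/0.025
    ty=Rt.apply([0,1,0]); cur=np.arctan2(ty[1],ty[0])
    print('t',round(o['t'],2),'pos',np.round(o['ee_pos'],4),'jaw',round(cur,3),'width',round(o['width'],4),'tilt',np.round(Rt.apply([0,0,1]),4))
    print('local units',np.round(l,2),'max',round(np.abs(l).max(),1),end=' ')
    if yaw is not None:
        dy=(yaw-cur+np.pi/2)%np.pi-np.pi/2
        print('dyaw',round(dy,3),'rz units total',round(-dy/np.pi,4),'alt',round(-(dy-np.sign(dy)*np.pi)/np.pi,4),'q6',round(o['q'][5],2),end='')
    print()
E
python3 - <<'E'
from h import *
o=manip.get_obs(); Rt=R.from_rotvec(o['tool_rot']); print(np.round(Rt.as_matrix(),3))
m,f=intr('wrist');T=np.array(m['cam_to_world']); print(np.round(Rt.inv().apply(T[:3,3]-o['ee_pos']),3), np.round(Rt.inv().as_matrix()@T[:3,:3],2),f,m['k1'])
a=np.load('top.npz'); img=a['img']
r=ortho('top',img,0.35,0.75,-0.45,0.40,0.006,0.00107); cv2.imwrite('pics/ortho.png',r); print(r.shape)
rowsto([0.46,-0.22,0.36],0.2)
E
```

```text
[[ 0.969  0.245 -0.   ]
 [ 0.245 -0.969 -0.   ]
 [-0.     0.    -1.   ]]
[ 0.068  0.    -0.128] [[-0.    0.96  0.27]
 [ 1.    0.   -0.  ]
 [-0.    0.27 -0.96]] 316.3654685620962 -0.03478522092418459
(374, 795, 3)
t 0.55 pos [ 0.141  -0.5575  0.2453] jaw -1.323 width 0.0852 tilt [-0.e+00 -1.e-04 -1.e+00]
local units [15.68 -9.96 -4.59] max 15.7 dyaw 1.523 rz units total -0.4848 alt 0.5152 q6 1.43
```

View pics/ortho.png

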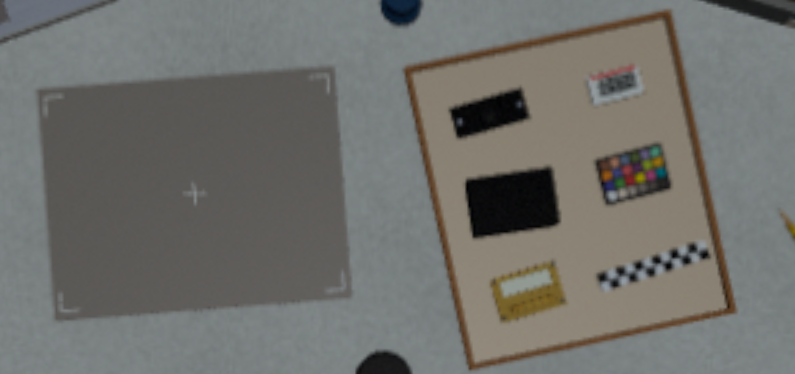

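The orthophoto shows the board cross at about (195,193), with yaw about +0.07. Tray yaw is about +0.2. I'll move above the tray for a close look.

Emit:
play_rows(
  moves=[0, 0, 0, 0, 0, -0.054, 0, 0, 0, 0, 0, -0.054, 0, 0, 0, 0, 0, -0.054, 0, 0, 0, 0, 0, -0.054, 0, 0, 0, 0, 0, -0.054, 0, 0, 0, 0, 0, -0.054, 0, 0, 0, 0, 0, -0.054, 0, 0, 0, 0, 0, -0.054, 0, 0, 0, 0, 0, -0.054, 0.6, 1, 0, 0, 0, 0, 0.6, 1, 0, 0, 0, 0, 0.6, 1, 0, 0, 0, 0, 0.6, 1, 0, 0, 0, 0, 0.6, 1, 0, 0, 0, 0, 0.6, 1, 0, 0, 0, 0, 0.6, 1, 0, 0, 0, 0, 0.6, 1, 0, 0, 0, 0, 0.6, 1, 0, 0, 0, 0, 0.6, 1, 0, 0, 0, 0, 0.6, 1, 0, 0, 0, 0],
  jaw=1,
)

```text
t: 3.05
ee_pos: [0.3711, -0.3237, 0.2462]
tool_rot: [1.923, 2.479, -0.003]
wrist_force: [-0.9, 0.0, 0.9]
width: 0.0854
```

```bash
python3 - <<'E'
from h import *
rowsto([0.54,-0.18,0.25],0.2)
E
```

```text
t 3.05 pos [ 0.3711 -0.3237  0.2462] jaw 0.251 width 0.0854 tilt [ 0.0019 -0.0042 -1.    ]
local units [ 3.89  7.97 -0.16] max 8.0 dyaw -0.051 rz units total 0.0163 alt -0.9837 q6 0.44
```

Emit:
play_rows(
  moves=[0.5, 1, 0, 0, 0, 0.003, 0.5, 1, 0, 0, 0, 0.003, 0.5, 1, 0, 0, 0, 0.003, 0.5, 1, 0, 0, 0, 0.003, 0.5, 1, 0, 0, 0, 0.004, 0.5, 1, 0, 0, 0, 0, 0.5, 1, 0, 0, 0, 0, 0.3, 0.8, 0, 0, 0, 0, 0, 0, 0, 0, 0, 0, 0, 0, 0, 0, 0, 0],
)

```text
t: 4.3
ee_pos: [0.5471, -0.1823, 0.2469]
tool_rot: [1.982, 2.429, -0.004]
wrist_force: [0.3, -0.4, -0.2]
width: 0.0852
```

```bash
python3 - <<'E'
from h import *
rowsto([0.54,-0.18,0.25],0.2)
img,d=manip.grab_frame('wrist'); m,f=intr('wrist'); cv2.imwrite('pics/w1.png',img); np.savez('w1.npz',img=img,d=d,T=m['cam_to_world'])
for z in [0.006]:
    r=ortho('wrist',img,0.36,0.74,-0.42,-0.02,z,0.0005); cv2.imwrite('pics/w1o.png',r[::1,::1]); print(r.shape)
E
python3 -c "
import cv2;a=cv2.imread('pics/w1o.png');cv2.imwrite('pics/w1v.png',cv2.resize(a,None,fx=.78,fy=.78,interpolation=cv2.INTER_AREA))"
```

```text
t 4.3 pos [ 0.5471 -0.1823  0.2469] jaw 0.202 width 0.0852 tilt [ 0.0034 -0.0064 -1.    ]
local units [ 0.15 -0.26 -0.13] max 0.3 dyaw -0.002 rz units total 0.0006 alt -0.9994 q6 0.91
(760, 800, 3)
```

View pics/w1v.png

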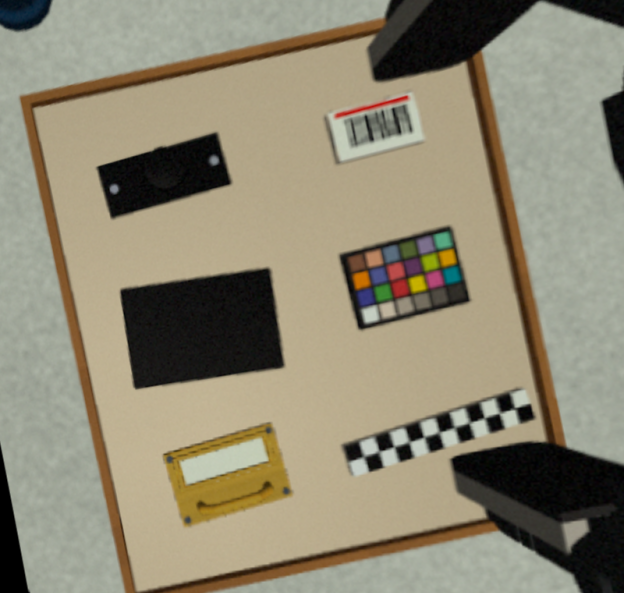

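Close view, in view pixels: riser (202,328), fitting with the label away (228,474), chart (405,278), scale (440,432), tag (375,128), knob pull (163,175). Next I'll fit rectangles at each object's top height.

```bash
cat >> h.py <<'E'
TOP=dict(riser=.036,fitting=.011,scale=.012,chart=.012,tag=.014)
SZ=dict(riser=(60,90),fitting=(48,72),scale=(20,120),chart=(50,72),tag=(32,56))
def meas(cam,img,name,xy,z,win=.085,res=.0005,bgthr=38,dbg=None):
    """rectangle of what differs from the background colour, in plane z around xy"""
    r=ortho(cam,img,xy[0]-win,xy[0]+win,xy[1]-win,xy[1]+win,z,res).astype(float)
    c=int(win/res); lab=cv2.cvtColor(r.astype(np.uint8),cv2.COLOR_BGR2LAB).astype(float)
    bg=np.median(lab.reshape(-1,3),0) if dbg is None else dbg
    mk=(np.linalg.norm((lab-bg)*[.6,1.5,1.5],axis=2)>bgthr*.6).astype(np.uint8)
    mk=cv2.morphologyEx(mk,cv2.MORPH_OPEN,np.ones((5,5))); mk=cv2.morphologyEx(mk,cv2.MORPH_CLOSE,np.ones((15,15)))
    cs,_=cv2.findContours(mk,cv2.RETR_EXTERNAL,cv2.CHAIN_APPROX_NONE)
    k=min((k for k in cs if cv2.contourArea(k)>600),key=lambda k:-cv2.pointPolygonTest(k,(c,c),True))
    (u,v),(w,h),a=cv2.minAreaRect(k)
    b=cv2.boxPoints(((u,v),(w,h),a)); e=[b[1]-b[0],b[2]-b[1]]; L=max(e,key=np.linalg.norm)
    wd=np.array([-L[1],-L[0]]) # world dx,dy of the long side
    yaw=(np.arctan2(wd[1],wd[0])-np.pi/2+np.pi/2)%np.pi-np.pi/2
    p=np.array([xy[0]+win-v*res,xy[1]+win-u*res])
    print(name,np.round(p,4),'yaw',round(yaw,3),'size',np.round(sorted([w*res*1e3,h*res*1e3]),1),SZ.get(name),'bg',np.round(bg))
    return p,yaw,mk
E
python3 - <<'E'
from h import *
a=np.load('w1.npz');img=a['img']
V=dict(riser=(202,328),fitting=(228,474),chart=(405,278),scale=(440,432),tag=(375,128))
for n,(u,v) in V.items():
    g=(.74-v*.000641,-.02-u*.000641)
    p,y,mk=meas('wrist',img,n,g,TOP[n])
t=np.load('top.npz')['img']
x=lambda u,v:(.75-v*.00107,.40-u*.00107)
print('board rough',x(195,193))
for n,(u,v) in dict(riser=(512,203),fitting=(528,291),chart=(633,174),scale=(654,266),tag=(615,86)).items(): meas('top',t,n,x(u,v),TOP[n])
# cross
r=ortho('top',t,.50,.59,.14,.24,.003,.0005); g=cv2.cvtColor(r,cv2.COLOR_BGR2GRAY).astype(float); g=g-np.median(g); w=np.where(g>25,g,0)
ys,xs=np.nonzero(w); print('cross',.59-np.average(ys,weights=w[ys,xs])*.0005,.24-np.average(xs,weights=w[ys,xs])*.0005)
meas('top',t,'board',x(195,193),.003,win=.22,bgthr=14,dbg=np.median(cv2.cvtColor(ortho('top',t,.36,.40,.1,.3,.0),cv2.COLOR_BGR2LAB).reshape(-1,3),0))
E
```

```text
riser [ 0.5299 -0.1467] yaw 0.145 size [60.6 90.4] (60, 90) bg [177. 128. 145.]
fitting [ 0.4373 -0.1651] yaw 0.288 size [49.1 72.2] (48, 72) bg [181. 128. 145.]
chart [ 0.5615 -0.2767] yaw 0.254 size [51.1 74.4] (50, 72) bg [173. 128. 145.]
scale [ 0.4631 -0.302 ] yaw 0.0 size [170. 170.] (20, 120) bg [174. 128. 145.]
tag [ 0.6559 -0.2561] yaw 0.258 size [29.7 57.6] (32, 56) bg [171. 128. 145.]
board rough (0.54349, 0.19135000000000002)
riser [ 0.5299 -0.1439] yaw 0.15 size [64.1 94.9] (60, 90) bg [138. 128. 136.]
fitting [ 0.4376 -0.1635] yaw 0.295 size [48.  71.9] (48, 72) bg [141. 129. 137.]
chart [ 0.5629 -0.2754] yaw 0.256 size [52.1 74.4] (50, 72) bg [137. 128. 136.]
scale [ 0.4641 -0.2865] yaw 0.231 size [139.9 177.9] (20, 120) bg [139. 129. 136.]
tag [ 0.6617 -0.2559] yaw 0.253 size [23.8 45. ] (32, 56) bg [135. 128. 136.]
cross 0.5417185874192022 0.19245026012927635
board [0.5439 0.1929] yaw 0.076 size [254.4 323.6] None bg [137. 126. 127.]
```

```bash
cat >> h.py <<'E'
C=np.array([.5422,.1926]); B=.076
def bd(x,y): return C+[x*np.cos(B)-y*np.sin(B),x*np.sin(B)+y*np.cos(B)]
E
python3 - <<'E'
from h import *
rowsto([0.530,-0.146,0.022],0.147)
E
```

```text
t 4.35 pos [ 0.547  -0.1824  0.2469] jaw 0.202 width 0.0856 tilt [ 0.0035 -0.0062 -1.    ]
local units [ 1.63 -0.4   8.98] max 9.0 dyaw -0.055 rz units total 0.0174 alt -0.9826 q6 0.91
```

Emit:
play_rows(
  moves=[0.4, -0.1, 1, 0, 0, 0.006, 0.4, -0.1, 1, 0, 0, 0.006, 0.4, -0.1, 1, 0, 0, 0.006, 0.4, -0.1, 1, 0, 0, 0, 0, 0, 1, 0, 0, 0, 0, 0, 1, 0, 0, 0, 0, 0, 1, 0, 0, 0, 0, 0, 0, 0, 0, 0, 0, 0, 0, 0, 0, 0],
)

```text
t: 5.48
ee_pos: [0.5267, -0.1518, 0.07]
tool_rot: [2.063, 2.354, -0.005]
wrist_force: [-0.1, 0.3, 0.6]
width: 0.0853
```

```bash
python3 - <<'E'
from h import *
rowsto([0.530,-0.146,0.022],0.147)
E
```

```text
t 5.47 pos [ 0.5267 -0.1518  0.07  ] jaw 0.132 width 0.0853 tilt [ 0.0064 -0.0096 -0.9999]
local units [0.23 0.15 1.92] max 1.9 dyaw 0.015 rz units total -0.0049 alt 0.9951 q6 1.02
```

Emit:
play_rows(
  moves=[0.2, 0.15, 0.4, 0.0016, 0.0033, -0.005, 0, 0, 0.7, 0, 0, 0, 0, 0, 0.6, 0, 0, 0, 0, 0, 0.2, 0, 0, 0, 0, 0, 0, 0, 0, 0],
)

```text
t: 6.1
ee_pos: [0.5331, -0.147, 0.0235]
tool_rot: [2.046, 2.377, 0.004]
wrist_force: [-0.7, -0.2, -0.1]
width: 0.0855
```

Emit:
play_rows(
  moves=[0, 0, 0, 0, 0, 0, 0, 0, 0, 0, 0, 0, 0, 0, 0, 0, 0, 0, 0, 0, 0, 0, 0, 0, 0, 0, 0, 0, 0, 0],
  jaw=0,
  squeeze=40,
)

```text
t: 6.72
ee_pos: [0.5335, -0.1471, 0.0245]
tool_rot: [2.046, 2.377, 0.005]
wrist_force: [0.6, 0.0, -2.9]
width: 0.0587
```

```bash
cat >> h.py <<'E'
def lvl():
    o=manip.get_obs(); Rt=R.from_rotvec(o['tool_rot']); z=Rt.apply([0,0,1]); print('level rx,ry units',np.round(Rt.inv().apply(np.cross(z,[0,0,-1]))/np.pi,4)[:2])
E
python3 - <<'E'
from h import *
rowsto([*bd(0,0),0.12],B); lvl()
E
```

```text
t 6.72 pos [ 0.5335 -0.1471  0.0245] jaw 0.15 width 0.0587 tilt [ 0.0062 -0.0015 -1.    ]
local units [13.38  2.39 -3.84] max 13.4 dyaw -0.074 rz units total 0.0234 alt -0.9766 q6 1.01
level rx,ry units [0.0019 0.0008]
```

Emit:
play_rows(
  moves=[0, 0, -1, 0.0019, 0.0008, 0, 0, 0, -1, 0, 0, 0, 0, 0, -1, 0, 0, 0, 1, 0.18, -0.1, 0, 0, 0.006, 1, 0.18, -0.1, 0, 0, 0.006, 1, 0.18, -0.1, 0, 0, 0.006, 1, 0.18, -0.1, 0, 0, 0.005, 1, 0.18, 0, 0, 0, 0, 1, 0.18, 0, 0, 0, 0, 1, 0.18, 0, 0, 0, 0, 1, 0.18, 0, 0, 0, 0, 1, 0.18, 0, 0, 0, 0, 1, 0.18, 0, 0, 0, 0, 1, 0.18, 0, 0, 0, 0, 1, 0.18, 0, 0, 0, 0, 1, 0.18, 0, 0, 0, 0, 0, 0, 0, 0, 0, 0, 0, 0, 0, 0, 0, 0],
)

```text
t: 8.98
ee_pos: [0.5616, 0.1915, 0.1096]
tool_rot: [-2.136, -2.298, 0.005]
wrist_force: [-0.1, -0.7, -1.7]
width: 0.0593
```

```bash
python3 - <<'E'
from h import *
rowsto([*bd(0,0),0.022],B); lvl()
img,d=manip.grab_frame('wrist'); cv2.imwrite('pics/w2.png',img)
t,_=manip.grab_frame('top')
r=ortho('wrist',img,.36,.74,-.02,.40,.003,.0007);cv2.imwrite('pics/w2o.png',r)
E
```

```text
t 8.97 pos [0.5616 0.1915 0.1096] jaw 0.073 width 0.0593 tilt [-5.2e-03  4.0e-04 -1.0e+00]
local units [ 0.1  -0.75  3.51] max 3.5 dyaw 0.003 rz units total -0.001 alt 0.999 q6 1.69
level rx,ry units [-0.0016 -0.0003]
```

View pics/w2o.png

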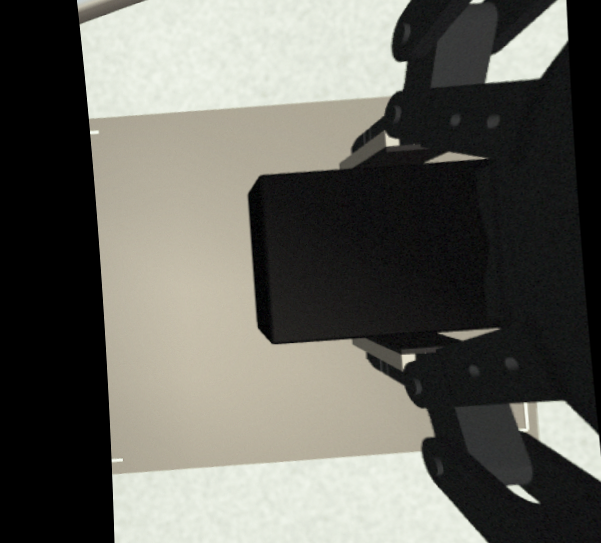

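Emit:
play_rows(
  moves=[0.05, -0.7, 0.5, -0.0016, 0, 0, 0, 0, 1, 0, 0, 0, 0, 0, 1, 0, 0, 0, 0, 0, 0.4, 0, 0, 0, 0, 0, 0, 0, 0, 0, 0, 0, 0, 0, 0, 0],
)

```text
t: 9.82
ee_pos: [0.5456, 0.1873, 0.0378]
tool_rot: [2.146, 2.292, 0.005]
wrist_force: [0.1, 0.4, -1.9]
width: 0.0593
```

```bash
sed -i 's/C=np.array(\[.5422/C=np.array([.5428/' h.py; python3 - <<'E'
from h import *
rowsto([*bd(0,-.001),0.022],B); lvl()
E
```

```text
t 9.82 pos [0.5456 0.1873 0.0378] jaw 0.066 width 0.0593 tilt [ 0.0037  0.001  -1.    ]
local units [ 0.18 -0.1   0.63] max 0.6 dyaw 0.01 rz units total -0.0032 alt 0.9968 q6 1.7
level rx,ry units [ 0.0012 -0.0002]
```

Emit:
play_rows(
  moves=[0.18, -0.1, 0.2, 0.001, 0, -0.003, 0, 0, 0.2, 0, 0, 0, 0, 0, 0.2, 0, 0, 0, 0, 0, 0, 0, 0, 0],
)

```text
t: 10.32
ee_pos: [0.544, 0.1924, 0.0235]
tool_rot: [2.134, 2.303, 0.005]
wrist_force: [0.4, 0.3, -1.1]
width: 0.0593
```

```bash
python3 - <<'E'
from h import *
rowsto([*bd(0,-.001),0.022],B); lvl(); print(manip.get_obs()['wrist_force'])
E
```

```text
t 10.32 pos [0.544  0.1924 0.0235] jaw 0.076 width 0.0593 tilt [ 0.0035  0.0014 -1.    ]
local units [-0.03 -0.05  0.06] max 0.1 dyaw -0.0 rz units total 0.0001 alt -0.9999 q6 1.7
level rx,ry units [ 0.0011 -0.0004]
[ 0.37870048  0.33833199 -1.0797294 ]
```

Position and yaw are on target. One small push down, release, then lift.

Emit:
play_rows(
  moves=[-0.03, -0.04, 0.08, 0, 0, 0, 0, 0, 0.02, 0, 0, 0],
)

```text
t: 10.58
ee_pos: [0.5432, 0.1916, 0.0213]
tool_rot: [2.134, 2.303, 0.006]
wrist_force: [-2.6, 0.2, 3.3]
width: 0.0596
```

Emit:
play_rows(
  moves=[0, 0, 0, 0, 0, 0, 0, 0, 0, 0, 0, 0, 0, 0, 0, 0, 0, 0, 0, 0, 0, 0, 0, 0, 0, 0, -0.5, 0, 0, 0, 0, 0, -1, 0, 0, 0, 0, 0, -1, 0, 0, 0, 0, 0, -1, 0, 0, 0, 0, 0, -1, 0, 0, 0, 0, 0, 0, 0, 0, 0],
  jaw=1,
)

```text
t: 11.82
ee_pos: [0.5441, 0.1916, 0.1422]
tool_rot: [2.132, 2.301, 0.012]
wrist_force: [0.7, -0.1, 0.3]
width: 0.0855
```

```bash
python3 - <<'E'
from h import *
img,d=manip.grab_frame('wrist')
for z in (.033,):
    meas('wrist',img,'riser',C,z)
r=ortho('wrist',img,.36,.74,-.02,.40,.003,.0007);cv2.imwrite('pics/w3o.png',r)
print('target',C,B)
rowsto([.4375,-.1645,.10],.29); lvl()
E
```

```text
riser [0.5409 0.1941] yaw 0.077 size [59.5 91.4] (60, 90) bg [139. 127. 136.]
target [0.5428 0.1926] 0.076
t 11.88 pos [0.5433 0.1914 0.1409] jaw 0.076 width 0.0857 tilt [ 0.0066  0.002  -1.    ]
local units [-13.88  -5.31   1.58] max 13.9 dyaw 0.214 rz units total -0.0681 alt 0.9319 q6 1.69
level rx,ry units [ 0.0021 -0.0005]
```

Emit:
play_rows(
  moves=[-1, -0.38, 0, 0.002, 0, 0, -1, -0.38, 0, 0, 0, 0, -1, -0.38, 0, 0, 0, 0, -1, -0.38, 0, 0, 0, 0, -1, -0.38, 0, 0, 0, 0, -1, -0.38, 0, 0, 0, 0, -1, -0.38, 0, 0, 0, 0, -1, -0.38, 0, 0, 0, 0, -1, -0.38, 0, 0, 0, 0, -1, -0.38, 0, 0, 0, 0, -1, -0.38, 0, 0, 0, 0, -1, -0.38, 0, 0, 0, 0, -1, -0.38, 0, 0, 0, 0, -1, -0.38, 0, 0, 0, 0, 0, 0, 0.5, 0, 0, -0.023, 0, 0, 0.5, 0, 0, -0.023, 0, 0, 0, 0, 0, -0.023, 0, 0, 0, 0, 0, 0],
  jaw=0.8,
)

```text
t: 14.12
ee_pos: [0.42, -0.1755, 0.0971]
tool_rot: [-1.849, -2.503, 0.014]
wrist_force: [1.1, 0.1, -0.7]
width: 0.068
```

```bash
python3 - <<'E'
from h import *
img,d=manip.grab_frame('wrist'); cv2.imwrite('pics/w4.png',img)
p,y,mk=meas('wrist',img,'fitting',(.4375,-.1645),.011)
rowsto([*p,.04],y); lvl()
E
```

```text
fitting [ 0.4361 -0.1646] yaw 0.286 size [47.6 71.8] (48, 72) bg [156. 128. 144.]
t 14.18 pos [ 0.4199 -0.1754  0.097 ] jaw 0.298 width 0.0684 tilt [-0.0293  0.0102 -0.9995]
local units [0.18 0.8  2.27] max 2.3 dyaw -0.012 rz units total 0.0039 alt -0.9961 q6 0.7
level rx,ry units [-0.008  -0.0058]
```

View pics/w4.png

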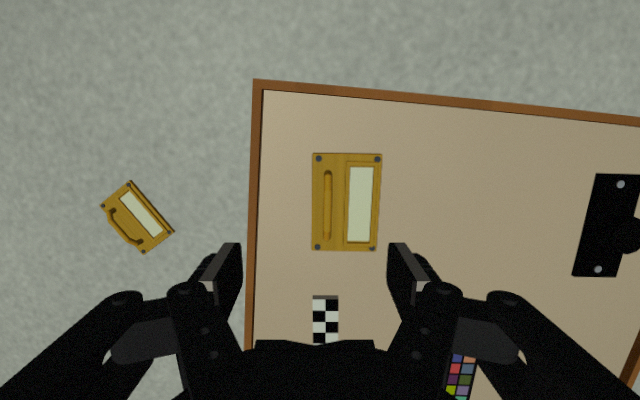

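The view shows the correct full-size fitting at (346,202), label on the +x side, and the small decoy outside the tray at (137,216). Levelling and descending.

Emit:
play_rows(
  moves=[0.18, 0.8, 0, -0.008, -0.006, 0.004, 0, 0, 0.6, 0, 0, 0, 0, 0, 0.6, 0, 0, 0, 0, 0, 0.6, 0, 0, 0, 0, 0, 0, 0, 0, 0],
)

```text
t: 14.8
ee_pos: [0.438, -0.1643, 0.0499]
tool_rot: [1.89, 2.508, -0.0]
wrist_force: [0.3, -0.4, -0.2]
width: 0.0683
```

```bash
python3 - <<'E'
from h import *
img,d=manip.grab_frame('wrist')
try: meas('wrist',img,'fitting',(.437,-.1645),.011,win=.06)
except Exception as e: print(e)
rowsto([.4365,-.1645,.018],.288); lvl(); print(np.round(manip.get_obs()['wrist_force'],1))
E
```

```text
fitting [ 0.4371 -0.1651] yaw 0.287 size [47.8 72.3] (48, 72) bg [156. 128. 144.]
t 14.85 pos [ 0.4384 -0.1646  0.0505] jaw 0.279 width 0.0682 tilt [ 0.0016 -0.0012 -1.    ]
local units [ 0.03 -0.08  1.3 ] max 1.3 dyaw 0.009 rz units total -0.0027 alt 0.9973 q6 0.76
level rx,ry units [0.0004 0.0005]
[-0.1  0.4 -0.3]
```

Emit:
play_rows(
  moves=[0.03, -0.06, 0.4, 0, 0, -0.003, 0, 0, 0.5, 0, 0, 0, 0, 0, 0.25, 0, 0, 0, 0, 0, 0, 0, 0, 0],
  jaw=0.68,
)

```text
t: 15.35
ee_pos: [0.4375, -0.1648, 0.0209]
tool_rot: [1.877, 2.515, 0.0]
wrist_force: [0.0, 0.2, -0.3]
width: 0.058
```

Emit:
play_rows(
  moves=[0, 0, 0.12, 0, 0, 0, 0, 0, 0, 0, 0, 0],
)

```text
t: 15.6
ee_pos: [0.4377, -0.1649, 0.0179]
tool_rot: [1.877, 2.514, 0.0]
wrist_force: [0.0, -0.1, -0.4]
width: 0.058
```

Emit:
play_rows(
  moves=[0, 0, 0.08, 0, 0, 0, 0, 0, 0, 0, 0, 0],
)

```text
t: 15.85
ee_pos: [0.438, -0.1651, 0.016]
tool_rot: [1.876, 2.514, 0.0]
wrist_force: [-0.1, 0.0, -0.3]
width: 0.0581
```

Emit:
play_rows(
  moves=[0, 0, 0.06, 0, 0, 0, 0, 0, 0, 0, 0, 0],
)

```text
t: 16.1
ee_pos: [0.4385, -0.1654, 0.0157]
tool_rot: [1.875, 2.513, 0.0]
wrist_force: [1.0, -0.3, 0.2]
width: 0.0583
```

Emit:
play_rows(
  moves=[0, 0, 0, 0, 0, 0, 0, 0, 0, 0, 0, 0, 0, 0, 0, 0, 0, 0],
  jaw=0,
  squeeze=25,
)

```text
t: 16.48
ee_pos: [0.439, -0.1668, 0.0181]
tool_rot: [1.874, 2.51, -0.003]
wrist_force: [-0.2, 0.6, -0.0]
width: 0.0468
```

Emit:
play_rows(
  moves=[0, 0, -0.3, 0, 0, 0, 0, 0, -0.7, 0, 0, 0, 0, 0, -1, 0, 0, 0, 0, 0, -1, 0, 0, 0, 0, 0, -1, 0, 0, 0, 0, 0, 0, 0, 0, 0],
)

```text
t: 17.23
ee_pos: [0.4375, -0.1652, 0.1207]
tool_rot: [1.876, 2.513, -0.003]
wrist_force: [0.0, -1.0, -0.6]
width: 0.047
```

```bash
python3 - <<'E'
from h import *
rowsto([.542,.1935,.12],.077); lvl()
img,d=manip.grab_frame('wrist'); cv2.imwrite('pics/w5.png',cv2.resize(img[100:,100:540],None,fx=1,fy=1))
E
```

```text
t 17.23 pos [ 0.4375 -0.1652  0.1207] jaw 0.288 width 0.047 tilt [ 0.0037 -0.005  -1.    ]
local units [12.57  8.09 -0.03] max 12.6 dyaw -0.211 rz units total 0.0673 alt -0.9327 q6 0.75
level rx,ry units [0.0007 0.0019]
```

View pics/w5.png

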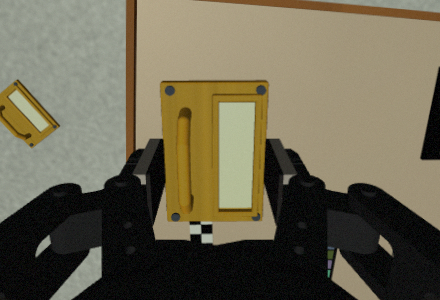

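The fitting is held squarely by its plate edges. I'll carry it to the riser.

Emit:
play_rows(
  moves=[0.97, 0.62, 0, 0, 0, 0, 0.97, 0.62, 0, 0, 0, 0, 0.97, 0.62, 0, 0, 0, 0, 0.97, 0.62, 0, 0, 0, 0, 0.97, 0.62, 0, 0, 0, 0, 0.97, 0.62, 0, 0, 0, 0, 0.97, 0.62, 0, 0, 0, 0, 0.97, 0.62, 0, 0, 0, 0, 0.97, 0.62, 0, 0, 0, 0, 0.97, 0.62, 0, 0, 0, 0, 0.97, 0.62, 0, 0, 0, 0, 0.97, 0.62, 0, 0, 0, 0, 0.97, 0.62, 0, 0, 0, 0, 0, 0, 0, 0, 0, 0.022, 0, 0, 0, 0, 0, 0.022, 0, 0, 0, 0, 0, 0.022, 0, 0, 0, 0, 0, 0],
)

```text
t: 19.4
ee_pos: [0.5282, 0.2071, 0.0898]
tool_rot: [-2.119, -2.283, 0.046]
wrist_force: [0.5, -0.0, -1.4]
width: 0.047
```

```bash
python3 - <<'E'
from h import *
rowsto([.542,.1935,.065],.077); lvl()
img,d=manip.grab_frame('wrist'); cv2.imwrite('w6.png',img)
E
```

```text
t 19.4 pos [0.5282 0.2071 0.0898] jaw 0.074 width 0.047 tilt [-0.0389 -0.0042 -0.9992]
local units [-0.58  0.55  0.97] max 1.0 dyaw 0.003 rz units total -0.0008 alt 0.9992 q6 1.73
level rx,ry units [-0.0125  0.0004]
```

Emit:
play_rows(
  moves=[-0.58, 0.55, 0, -0.0125, 0, -0.001, 0, 0, 0.5, 0, 0, 0, 0, 0, 0.2, 0, 0, 0, 0, 0, 0, 0, 0, 0],
)

```text
t: 19.95
ee_pos: [0.5407, 0.1935, 0.068]
tool_rot: [-2.128, -2.308, 0.007]
wrist_force: [0.4, -0.5, -0.9]
width: 0.0474
```

```bash
python3 - <<'E'
from h import *
rowsto([.542,.1935,.046],.077); lvl()
E
```

```text
t 19.95 pos [0.5407 0.1935 0.068 ] jaw 0.081 width 0.0474 tilt [-0.0051 -0.0015 -1.    ]
local units [-0.    0.06  0.88] max 0.9 dyaw -0.004 rz units total 0.0013 alt -0.9987 q6 1.69
level rx,ry units [-0.0017  0.0003]
```

Emit:
play_rows(
  moves=[0, 0.05, 0.4, -0.0017, 0, 0, 0, 0, 0.3, 0, 0, 0, 0, 0, 0.1, 0, 0, 0, 0, 0, 0, 0, 0, 0],
)

```text
t: 20.45
ee_pos: [0.5415, 0.1942, 0.0463]
tool_rot: [2.128, 2.311, -0.002]
wrist_force: [0.4, 0.2, -1.4]
width: 0.047
```

Emit:
play_rows(
  moves=[0, 0, 0.06, 0, 0, 0, 0, 0, 0, 0, 0, 0],
)

```text
t: 20.7
ee_pos: [0.5419, 0.1943, 0.0451]
tool_rot: [2.128, 2.31, -0.001]
wrist_force: [0.6, -0.0, -0.8]
width: 0.0471
```

```bash
python3 - <<'E'
from h import *
rowsto([.542,.1935,.045],.077); lvl(); print(manip.get_obs()['wrist_force'])
E
```

```text
t 20.7 pos [0.5419 0.1943 0.0451] jaw 0.082 width 0.0471 tilt [ 3.e-04 -8.e-04 -1.e+00]
local units [-0.03  0.    0.  ] max 0.0 dyaw -0.005 rz units total 0.0017 alt -0.9983 q6 1.69
level rx,ry units [0.0001 0.0003]
[ 0.63298026 -0.0461953  -0.77489505]
```

Emit:
play_rows(
  moves=[-0.03, 0, 0.06, 0, 0, 0, 0, 0, 0.03, 0, 0, 0],
)

```text
t: 20.95
ee_pos: [0.5422, 0.194, 0.0446]
tool_rot: [2.127, 2.311, 0.002]
wrist_force: [-2.8, -0.0, 3.3]
width: 0.0468
```

Emit:
play_rows(
  moves=[0, 0, 0.05, 0, 0, 0, 0, 0, 0, 0, 0, 0],
)

```text
t: 21.2
ee_pos: [0.5425, 0.194, 0.045]
tool_rot: [2.127, 2.31, 0.004]
wrist_force: [0.6, 0.2, -0.6]
width: 0.0471
```

Emit:
play_rows(
  moves=[0, 0, 0, 0, 0, 0, 0, 0, 0, 0, 0, 0, 0, 0, 0, 0, 0, 0, 0, 0, -0.4, 0, 0, 0, 0, 0, -1, 0, 0, 0, 0, 0, -1, 0, 0, 0, 0, 0, -1, 0, 0, 0, 0, 0, 0, 0, 0, 0],
  jaw=0.72,
)

```text
t: 22.2
ee_pos: [0.5428, 0.194, 0.1342]
tool_rot: [2.126, 2.309, 0.005]
wrist_force: [0.2, -0.3, 0.6]
width: 0.0616
```

```bash
python3 - <<'E'
from h import *
img,d=manip.grab_frame('wrist'); cv2.imwrite('pics/w7.png',img[60:,100:560])
rowsto([.5622,-.276,.10],.255); lvl()
o=manip.get_obs(); print(o['q'])
E
```

```text
t 22.25 pos [0.542  0.1938 0.1329] jaw 0.082 width 0.0609 tilt [ 2.e-03  4.e-04 -1.e+00]
local units [-18.79  -0.74   1.31] max 18.8 dyaw 0.173 rz units total -0.0549 alt 0.9451 q6 1.69
level rx,ry units [ 0.0006 -0.0001]
[ 2.03960551e-01  3.68902350e-01 -1.56327006e-01  1.04356779e+00
 -2.64778802e-05  1.69237859e+00]
```

View pics/w7.png

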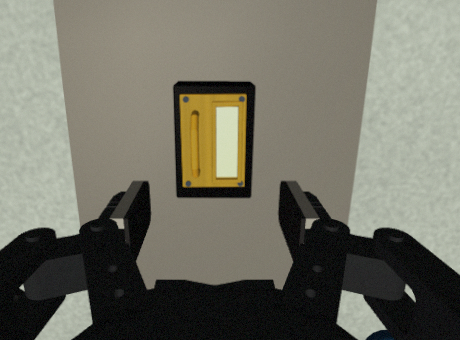

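The fitting sits centred on the riser, label away from the robot. The chart is next.

Emit:
play_rows(
  moves=[-1, -0.04, 0, 0, 0, 0, -1, -0.04, 0, 0, 0, 0, -1, -0.04, 0, 0, 0, 0, -1, -0.04, 0, 0, 0, 0, -1, -0.04, 0, 0, 0, 0, -1, -0.04, 0, 0, 0, 0, -1, -0.04, 0, 0, 0, 0, -1, -0.04, 0, 0, 0, 0, -1, -0.04, 0, 0, 0, 0, -1, -0.04, 0, 0, 0, 0, -1, -0.04, 0, 0, 0, 0, -1, -0.04, 0, 0, 0, 0, -1, -0.04, 0, 0, 0, 0, -1, -0.04, 0, 0, 0, 0, -1, -0.04, 0, 0, 0, 0, -1, -0.04, 0, 0, 0, -0.014, -1, -0.04, 0, 0, 0, -0.014, -1, -0.04, 0, 0, 0, -0.014, 0, 0, 0, 0, 0, -0.014, 0, 0, 0, 0, 0, 0],
)

```text
t: 24.75
ee_pos: [0.5503, -0.2667, 0.1056]
tool_rot: [-1.888, -2.467, 0.019]
wrist_force: [-0.9, -0.8, -0.0]
width: 0.0615
```

```bash
python3 - <<'E'
from h import *
img,d=manip.grab_frame('wrist')
try: p,y,_=meas('wrist',img,'chart',(.562,-.276),.012,win=.06)
except Exception as e: print(e)
rowsto([.562,-.276,.05],.255); lvl()
E
```

```text
chart [ 0.5618 -0.2768] yaw 0.253 size [50.3 73. ] (50, 72) bg [170. 128. 145.]
t 24.8 pos [ 0.5503 -0.2667  0.1056] jaw 0.264 width 0.0613 tilt [-0.0356  0.0115 -0.9993]
local units [-0.53  0.42  2.2 ] max 2.2 dyaw -0.009 rz units total 0.003 alt -0.997 q6 0.73
level rx,ry units [-0.01   -0.0065]
```

Emit:
play_rows(
  moves=[-0.53, 0.42, 0, -0.01, -0.0065, 0.003, 0, 0, 0.7, 0, 0, 0, 0, 0, 0.7, 0, 0, 0, 0, 0, 0.6, 0, 0, 0, 0, 0, 0, 0, 0, 0],
)

```text
t: 25.42
ee_pos: [0.5675, -0.2777, 0.0533]
tool_rot: [1.918, 2.477, 0.003]
wrist_force: [0.8, -0.0, -0.6]
width: 0.0612
```

```bash
python3 - <<'E'
from h import *
rowsto([.562,-.2766,.0185],.253); lvl()
E
```

```text
t 25.43 pos [ 0.5675 -0.2777  0.0533] jaw 0.253 width 0.0612 tilt [ 0.008  -0.0036 -1.    ]
local units [ 0.1  -0.21  1.39] max 1.4 dyaw 0.0 rz units total -0.0001 alt 0.9999 q6 0.74
level rx,ry units [0.0022 0.0017]
```

Emit:
play_rows(
  moves=[0.1, -0.21, 0.3, 0.0022, 0.0017, 0, 0, 0, 0.5, 0, 0, 0, 0, 0, 0.45, 0, 0, 0, 0, 0, 0, 0, 0, 0],
)

```text
t: 25.92
ee_pos: [0.5622, -0.2769, 0.0209]
tool_rot: [1.923, 2.482, -0.0]
wrist_force: [-0.0, 0.3, -0.0]
width: 0.0615
```

```bash
python3 - <<'E'
from h import *
rowsto([.562,-.2766,.0185],.253); lvl()
E
```

```text
t 25.93 pos [ 0.5622 -0.2769  0.0209] jaw 0.253 width 0.0615 tilt [ 0.0012 -0.001  -1.    ]
local units [ 0.01 -0.01  0.09] max 0.1 dyaw 0.0 rz units total -0.0001 alt 0.9999 q6 0.73
level rx,ry units [0.0003 0.0004]
```

Emit:
play_rows(
  moves=[0, 0, 0.1, 0, 0, 0, 0, 0, 0, 0, 0, 0],
)

```text
t: 26.18
ee_pos: [0.5625, -0.2771, 0.0184]
tool_rot: [1.923, 2.482, 0.0]
wrist_force: [0.4, 0.5, -0.4]
width: 0.0611
```

Emit:
play_rows(
  moves=[0, 0, 0, 0, 0, 0, 0, 0, 0, 0, 0, 0, 0, 0, 0, 0, 0, 0],
  jaw=0,
  squeeze=25,
)

```text
t: 26.55
ee_pos: [0.5631, -0.2775, 0.0195]
tool_rot: [1.921, 2.481, 0.0]
wrist_force: [0.9, 1.0, -0.6]
width: 0.0489
```

Emit:
play_rows(
  moves=[0, 0, -0.3, 0, 0, 0, 0, 0, -1, 0, 0, 0, 0, 0, -1, 0, 0, 0, 0, 0, -1, 0, 0, 0, 0, 0, -1, 0, 0, 0, 0, 0, 0, 0, 0, 0],
)

```text
t: 27.3
ee_pos: [0.5627, -0.2771, 0.1319]
tool_rot: [1.921, 2.481, 0.0]
wrist_force: [-0.1, -0.4, 0.2]
width: 0.0492
```

```bash
python3 - <<'E'
from h import *
rowsto([*bd(0,.111),.12],B); lvl()
E
```

```text
t 27.3 pos [ 0.5627 -0.2771  0.1319] jaw 0.253 width 0.0492 tilt [ 0.0033 -0.0023 -1.    ]
local units [22.76  4.71  0.42] max 22.8 dyaw -0.177 rz units total 0.0563 alt -0.9437 q6 0.73
level rx,ry units [0.0008 0.001 ]
```

Emit:
play_rows(
  moves=[1, 0.2, -0.05, 0, 0, 0, 1, 0.2, -0.05, 0, 0, 0, 1, 0.2, -0.05, 0, 0, 0, 1, 0.2, -0.05, 0, 0, 0, 1, 0.2, -0.05, 0, 0, 0, 1, 0.2, -0.05, 0, 0, 0, 1, 0.2, -0.05, 0, 0, 0, 1, 0.2, -0.05, 0, 0, 0, 1, 0.2, -0.05, 0, 0, 0, 1, 0.2, -0.05, 0, 0, 0, 1, 0.2, -0.05, 0, 0, 0, 1, 0.2, -0.05, 0, 0, 0, 1, 0.2, -0.05, 0, 0, 0, 1, 0.2, -0.05, 0, 0, 0, 1, 0.2, 0, 0, 0, 0, 1, 0.2, 0, 0, 0, 0, 1, 0.2, 0, 0, 0, 0],
)

```text
t: 29.42
ee_pos: [0.5104, 0.1949, 0.1353]
tool_rot: [-1.885, -2.479, 0.02]
wrist_force: [0.3, 0.2, -0.8]
width: 0.049
```

```bash
python3 - <<'E'
from h import *
rowsto([*bd(0,.111),.12],B); lvl()
E
```

```text
t 29.43 pos [0.5104 0.1949 0.1353] jaw 0.271 width 0.049 tilt [-0.0295  0.0065 -0.9995]
local units [3.91 2.1  0.61] max 3.9 dyaw -0.195 rz units total 0.062 alt -0.938 q6 1.51
level rx,ry units [-0.0085 -0.0045]
```

Emit:
play_rows(
  moves=[0, 0, 0, -0.0085, -0.0045, 0.031, 0, 0, 0, 0, 0, 0.03, 0.9, 0.3, 0, 0, 0, 0, 0.9, 0.3, 0, 0, 0, 0, 0.9, 0.3, 0, 0, 0, 0, 0.9, 0.3, 0, 0, 0, 0, 0, 0, 0.5, 0, 0, 0, 0, 0, 0.5, 0, 0, 0, 0, 0, 0, 0, 0, 0],
)

```text
t: 30.55
ee_pos: [0.5143, 0.2977, 0.0996]
tool_rot: [-2.117, -2.309, 0.028]
wrist_force: [0.1, 0.3, -0.9]
width: 0.049
```

```bash
python3 - <<'E'
from h import *
rowsto([*bd(0,.111),.05],B); lvl()
E
```

```text
t 30.55 pos [0.5143 0.2977 0.0996] jaw 0.087 width 0.049 tilt [-0.0184 -0.007  -0.9998]
local units [0.16 0.86 1.97] max 2.0 dyaw -0.011 rz units total 0.0035 alt -0.9965 q6 1.87
level rx,ry units [-0.006   0.0017]
```

Emit:
play_rows(
  moves=[0.16, 0.86, 0, -0.006, 0.0017, 0.0035, 0, 0, 0.7, 0, 0, 0, 0, 0, 0.7, 0, 0, 0, 0, 0, 0.5, 0, 0, 0, 0, 0, 0, 0, 0, 0],
)

```text
t: 31.18
ee_pos: [0.5429, 0.3028, 0.0521]
tool_rot: [2.14, 2.294, 0.013]
wrist_force: [0.7, -0.5, 0.2]
width: 0.0491
```

```bash
python3 - <<'E'
from h import *
rowsto([*bd(0,.111),.018],B); lvl()
E
```

```text
t 31.18 pos [0.5429 0.3028 0.0521] jaw 0.069 width 0.0491 tilt [ 0.0091  0.0028 -1.    ]
local units [ 0.04 -0.35  1.36] max 1.4 dyaw 0.007 rz units total -0.0021 alt 0.9979 q6 1.88
level rx,ry units [ 0.0029 -0.0007]
```

Emit:
play_rows(
  moves=[0.04, -0.33, 0.3, 0.0029, -0.0007, -0.002, 0, 0, 0.5, 0, 0, 0, 0, 0, 0.4, 0, 0, 0, 0, 0, 0, 0, 0, 0],
)

```text
t: 31.68
ee_pos: [0.5351, 0.3036, 0.0213]
tool_rot: [2.135, 2.304, 0.002]
wrist_force: [0.6, -0.5, -0.4]
width: 0.0489
```

```bash
python3 - <<'E'
from h import *
rowsto([*bd(0,.111),.0165],B); lvl()
E
```

```text
t 31.68 pos [0.5351 0.3036 0.0213] jaw 0.076 width 0.0489 tilt [ 1.6e-03  5.0e-04 -1.0e+00]
local units [-0.01 -0.03  0.19] max 0.2 dyaw 0.0 rz units total -0.0 alt 1.0 q6 1.88
level rx,ry units [ 0.0005 -0.0001]
```

Emit:
play_rows(
  moves=[0, -0.03, 0.15, 0, 0, 0, 0, 0, 0.06, 0, 0, 0, 0, 0, 0, 0, 0, 0],
)

```text
t: 32.05
ee_pos: [0.5347, 0.3038, 0.0161]
tool_rot: [2.135, 2.303, 0.003]
wrist_force: [0.3, -0.3, -0.8]
width: 0.0486
```

Emit:
play_rows(
  moves=[0, 0, 0.04, 0, 0, 0, 0, 0, 0, 0, 0, 0],
)

```text
t: 32.3
ee_pos: [0.5351, 0.304, 0.0163]
tool_rot: [2.134, 2.303, 0.005]
wrist_force: [-1.5, 0.8, -1.3]
width: 0.0492
```

Emit:
play_rows(
  moves=[0, 0, 0, 0, 0, 0, 0, 0, 0, 0, 0, 0, 0, 0, -0.4, 0, 0, 0, 0, 0, -1, 0, 0, 0, 0, 0, -1, 0, 0, 0, 0, 0, -1, 0, 0, 0, 0, 0, -1, 0, 0, 0, 0, 0, 0, 0, 0, 0],
  jaw=0.72,
)

```text
t: 33.3
ee_pos: [0.5354, 0.3041, 0.1326]
tool_rot: [2.134, 2.302, 0.009]
wrist_force: [-0.0, 0.5, 0.5]
width: 0.0613
```

```bash
python3 - <<'E'
from h import *
rowsto([.657,-.256,.13],.256); lvl()
img,d=manip.grab_frame('wrist'); cv2.imwrite('w8.png',img)
try: meas('wrist',img,'chart',bd(0,.111),.009,win=.055); print(bd(0,.111),B)
except Exception as e: print(e)
E
```

```text
t 33.3 pos [0.5354 0.3041 0.1326] jaw 0.076 width 0.0613 tilt [ 0.0058  0.0022 -1.    ]
local units [-22.71   3.15   0.08] max 22.7 dyaw 0.18 rz units total -0.0573 alt 0.9427 q6 1.88
level rx,ry units [ 0.0019 -0.0006]
chart [0.533 0.304] yaw 0.077 size [49.7 72. ] (50, 72) bg [130. 127. 136.]
[0.53437212 0.30327959] 0.076
```

Emit:
play_rows(
  moves=[-1, 0.14, 0, 0.002, 0, 0, -1, 0.14, 0, 0, 0, 0, -1, 0.14, 0, 0, 0, 0, -1, 0.14, 0, 0, 0, 0, -1, 0.14, 0, 0, 0, 0, -1, 0.14, -0.05, 0, 0, 0, -1, 0.14, -0.05, 0, 0, 0, -1, 0.14, -0.05, 0, 0, 0, -1, 0.14, -0.05, 0, 0, 0, -1, 0.14, -0.05, 0, 0, 0, -1, 0.14, 0, 0, 0, 0, -1, 0.14, 0, 0, 0, 0, -1, 0.14, 0, 0, 0, 0, -1, 0.14, 0, 0, 0, 0, -1, 0.14, 0, 0, 0, 0, -1, 0.14, 0, 0, 0, 0, -1, 0.14, 0, 0, 0, 0, -1, 0.14, 0, 0, 0, 0, -1, 0.14, 0, 0, 0, 0, -1, 0.14, 0, 0, 0, 0],
  jaw=0.72,
)

```text
t: 35.85
ee_pos: [0.6333, -0.2063, 0.1122]
tool_rot: [-2.111, -2.287, 0.038]
wrist_force: [0.2, 0.8, 0.1]
width: 0.0613
```

```bash
python3 - <<'E'
from h import *
rowsto([.657,-.256,.13],.256); lvl()
E
```

```text
t 35.85 pos [ 0.6333 -0.2063  0.1122] jaw 0.08 width 0.0613 tilt [-0.0379  0.002  -0.9993]
local units [-2.05  0.76 -0.75] max 2.1 dyaw 0.176 rz units total -0.0559 alt 0.9441 q6 1.06
level rx,ry units [-0.012  -0.0016]
```

Emit:
play_rows(
  moves=[-0.6, 0.3, 0, -0.012, -0.0016, 0, -0.6, 0.3, 0, 0, 0, -0.02, -0.6, 0, 0, 0, 0, -0.02, -0.2, 0, 0, 0, 0, -0.016, 0, 0, 0, 0, 0, 0],
)

```text
t: 36.48
ee_pos: [0.6553, -0.2644, 0.1113]
tool_rot: [1.917, 2.486, 0.001]
wrist_force: [1.2, 0.7, -0.4]
width: 0.0615
```

```bash
python3 - <<'E'
from h import *
img,d=manip.grab_frame('wrist'); cv2.imwrite('pics/w9.png',img[40:,100:560])
p,y=(.657,-.256),.256
try: p,y,_=meas('wrist',img,'tag',(.657,-.256),.014,win=.05,bgthr=25)
except Exception as e: print(e)
rowsto([*p,.05],y); lvl()
E
```

```text
tag [ 0.6566 -0.2575] yaw 0.245 size [30.6 54.6] (32, 56) bg [165. 128. 144.]
t 36.52 pos [ 0.6552 -0.2641  0.1113] jaw 0.257 width 0.0613 tilt [ 0.002  -0.0011 -1.    ]
local units [0.25 0.12 2.45] max 2.5 dyaw -0.012 rz units total 0.0038 alt -0.9962 q6 0.82
level rx,ry units [0.0005 0.0005]
```

View pics/w9.png

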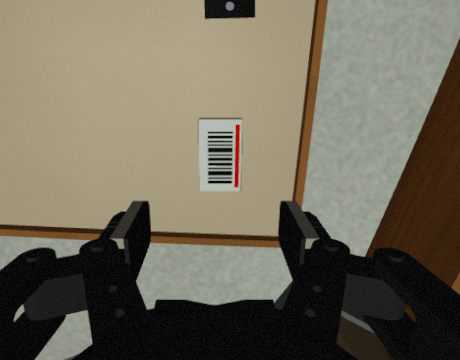

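The tag in the tray measures the right size (it sits at (220,155) in the crop). Descending.

Emit:
play_rows(
  moves=[0.25, 0.12, 0.2, 0, 0, 0.003, 0, 0, 0.8, 0, 0, 0, 0, 0, 0.8, 0, 0, 0, 0, 0, 0.6, 0, 0, 0, 0, 0, 0, 0, 0, 0],
  jaw=0.52,
)

```text
t: 37.15
ee_pos: [0.6569, -0.2542, 0.049]
tool_rot: [1.931, 2.476, 0.002]
wrist_force: [-0.9, 0.3, 0.3]
width: 0.0441
```

```bash
python3 - <<'E'
from h import *
rowsto([.6568,-.2573,.021],.25); lvl()
E
```

```text
t 37.15 pos [ 0.6569 -0.2542  0.049 ] jaw 0.246 width 0.0441 tilt [ 1.7e-03 -1.0e-04 -1.0e+00]
local units [-0.12 -0.04  1.12] max 1.1 dyaw 0.004 rz units total -0.0013 alt 0.9987 q6 0.84
level rx,ry units [0.0005 0.0002]
```

Emit:
play_rows(
  moves=[-0.12, -0.04, 0.4, 0, 0, 0, 0, 0, 0.4, 0, 0, 0, 0, 0, 0.3, 0, 0, 0, 0, 0, 0.05, 0, 0, 0, 0, 0, 0, 0, 0, 0],
)

```text
t: 37.78
ee_pos: [0.6579, -0.258, 0.02]
tool_rot: [1.93, 2.474, 0.002]
wrist_force: [-0.7, 0.9, 1.2]
width: 0.0441
```

Emit:
play_rows(
  moves=[0, 0, 0, 0, 0, 0, 0, 0, 0, 0, 0, 0, 0, 0, 0, 0, 0, 0],
  jaw=0,
  squeeze=25,
)

```text
t: 38.15
ee_pos: [0.6584, -0.2582, 0.021]
tool_rot: [1.929, 2.473, 0.003]
wrist_force: [-0.1, -0.8, -0.3]
width: 0.0314
```

Emit:
play_rows(
  moves=[0, 0, -0.3, 0, 0, 0, 0, 0, -1, 0, 0, 0, 0, 0, -1, 0, 0, 0, 0, 0, -1, 0, 0, 0, 0, 0, 0, 0, 0, 0],
)

```text
t: 38.78
ee_pos: [0.658, -0.2581, 0.1075]
tool_rot: [1.928, 2.472, 0.003]
wrist_force: [0.1, 0.6, -0.7]
width: 0.0312
```

```bash
python3 - <<'E'
from h import *
print(bd(0,-.103)); rowsto([*bd(0,-.103),.10],B); lvl()
E
```

```text
[0.55062047 0.08989732]
t 38.77 pos [ 0.658  -0.2581  0.1075] jaw 0.246 width 0.0312 tilt [ 0.0059 -0.0024 -1.    ]
local units [14.55 -0.78  0.24] max 14.5 dyaw -0.17 rz units total 0.0541 alt -0.9459 q6 0.84
level rx,ry units [0.0017 0.0012]
```

Emit:
play_rows(
  moves=[1, -0.03, 0, 0, 0, 0, 1, -0.03, 0, 0, 0, 0, 1, -0.03, 0, 0, 0, 0, 1, -0.03, 0, 0, 0, 0, 1, -0.03, 0, 0, 0, 0, 1, -0.03, 0, 0, 0, 0, 1, -0.03, 0, 0, 0, 0, 1, -0.03, 0, 0, 0, 0, 1, -0.03, 0, 0, 0, 0, 1, -0.03, 0, 0, 0, 0, 1, -0.03, 0, 0, 0, 0, 1, -0.03, 0, 0, 0, 0, 1, -0.03, 0, 0, 0, 0, 1, 0, 0, 0, 0, 0, 0, 0, 0, 0, 0, 0.018, 0, 0, 0, 0, 0, 0.018, 0, 0, 0, 0, 0, 0.018, 0, 0, 0, 0, 0, 0],
)

```text
t: 41.02
ee_pos: [0.5524, 0.0989, 0.0979]
tool_rot: [-2.137, -2.3, 0.002]
wrist_force: [-0.2, 0.3, -0.4]
width: 0.0311
```

```bash
python3 - <<'E'
from h import *
rowsto([*bd(0,-.103),.05],B); lvl()
E
```

```text
t 41.02 pos [0.5524 0.0989 0.0979] jaw 0.073 width 0.0311 tilt [-2.5e-03  6.0e-04 -1.0e+00]
local units [-0.36 -0.09  1.91] max 1.9 dyaw 0.003 rz units total -0.0008 alt 0.9992 q6 1.53
level rx,ry units [-0.0008 -0.0003]
```

Emit:
play_rows(
  moves=[-0.36, -0.09, 0.2, -0.001, 0, 0, 0, 0, 0.7, 0, 0, 0, 0, 0, 0.7, 0, 0, 0, 0, 0, 0.6, 0, 0, 0, 0, 0, 0.3, 0, 0, 0, 0, 0, 0, 0, 0, 0],
)

```text
t: 41.78
ee_pos: [0.5498, 0.0879, 0.0323]
tool_rot: [2.135, 2.304, 0.001]
wrist_force: [0.0, -0.8, -0.3]
width: 0.031
```

```bash
python3 - <<'E'
from h import *
rowsto([*bd(0,-.103),.018],B); lvl()
E
```

```text
t 41.77 pos [0.5498 0.0879 0.0323] jaw 0.076 width 0.031 tilt [ 1.e-03  1.e-04 -1.e+00]
local units [0.08 0.04 0.57] max 0.6 dyaw 0.0 rz units total -0.0 alt 1.0 q6 1.51
level rx,ry units [0.0003 0.    ]
```

Emit:
play_rows(
  moves=[0.08, 0.04, 0.3, 0, 0, 0, 0, 0, 0.2, 0, 0, 0, 0, 0, 0.1, 0, 0, 0, 0, 0, 0.03, 0, 0, 0, 0, 0, 0, 0, 0, 0],
)

```text
t: 42.4
ee_pos: [0.5521, 0.0903, 0.0175]
tool_rot: [2.133, 2.302, 0.004]
wrist_force: [0.8, -0.7, -0.7]
width: 0.0315
```

Emit:
play_rows(
  moves=[0, 0, 0, 0, 0, 0, 0, 0, 0, 0, 0, 0, 0, 0, -0.4, 0, 0, 0, 0, 0, -1, 0, 0, 0, 0, 0, -1, 0, 0, 0, 0, 0, -1, 0, 0, 0, 0, 0, 0, 0, 0, 0],
  jaw=0.52,
)

```text
t: 43.28
ee_pos: [0.5523, 0.0903, 0.1072]
tool_rot: [2.132, 2.302, 0.006]
wrist_force: [0.5, 0.2, -0.3]
width: 0.0445
```

```bash
python3 - <<'E'
from h import *
img,d=manip.grab_frame('wrist'); cv2.imwrite('w10.png',img)
try: meas('wrist',img,'tag',bd(0,-.103),.011,win=.05); print(bd(0,-.103),B)
except Exception as e: print(e)
a=np.load('w1.npz')['img']
t=np.load('top.npz')['img']
# scale from the top picture: window tight
try: meas('top',t,'scale',(.465,-.300),.012,win=.07)
except Exception as e: print(e)
rowsto([.465,-.300,.12],.25); lvl()
E
```

```text
tag [0.5498 0.0911] yaw 0.087 size [31.3 55.1] (32, 56) bg [138. 127. 136.]
[0.55062047 0.08989732] 0.076
scale [ 0.4884 -0.3023] yaw 0.088 size [ 84.3 136.5] (20, 120) bg [139. 129. 137.]
t 43.33 pos [0.5514 0.0902 0.106 ] jaw 0.076 width 0.0444 tilt [ 0.0035  0.     -1.    ]
local units [-15.3   -4.63  -0.57] max 15.3 dyaw 0.174 rz units total -0.0553 alt 0.9447 q6 1.51
level rx,ry units [0.0011 0.0001]
```

The tag is down within about 1 mm. The scale bar is next.

Emit:
play_rows(
  moves=[-1, -0.3, -0.05, 0.001, 0, 0, -1, -0.3, -0.05, 0, 0, 0, -1, -0.3, -0.05, 0, 0, 0, -1, -0.3, -0.05, 0, 0, 0, -1, -0.3, -0.05, 0, 0, 0, -1, -0.3, -0.05, 0, 0, 0, -1, -0.3, -0.05, 0, 0, 0, -1, -0.3, -0.05, 0, 0, 0, -1, -0.3, -0.05, 0, 0, 0, -1, -0.3, -0.05, 0, 0, 0, -1, -0.3, -0.05, 0, 0, 0, -1, -0.3, 0, 0, 0, 0, -1, -0.3, 0, 0, 0, 0, -1, -0.3, 0, 0, 0, 0, -1, -0.2, 0, 0, 0, 0, 0, 0, 0, 0, 0, -0.023, 0, 0, 0, 0, 0, -0.023, 0, 0, 0, 0, 0, -0.02, 0, 0, 0, 0, 0, 0],
  jaw=0.45,
)

```text
t: 45.7
ee_pos: [0.4546, -0.2987, 0.0973]
tool_rot: [-1.858, -2.491, 0.009]
wrist_force: [-0.3, -0.6, -0.5]
width: 0.0386
```

```bash
python3 - <<'E'
from h import *
rowsto([.463,-.302,.10],.29); lvl()
img,d=manip.grab_frame('wrist'); m,f=intr('wrist')
r=ortho('wrist',img,.38,.55,-.42,-.18,.012,.0004); cv2.imwrite('pics/w11.png',r); print(r.shape)
E
```

```text
t 45.7 pos [ 0.4546 -0.2987  0.0973] jaw 0.29 width 0.0386 tilt [-0.0307  0.0161 -0.9994]
local units [-0.22  0.28 -0.12] max 0.3 dyaw 0.0 rz units total -0.0001 alt 0.9999 q6 0.56
level rx,ry units [-0.0079 -0.0077]
(426, 600, 3)
```

View pics/w11.png

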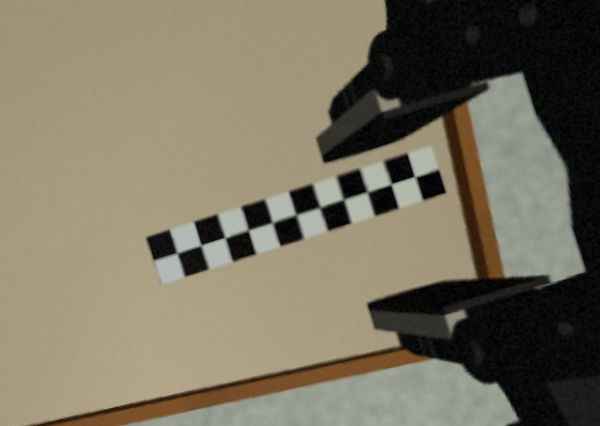

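The scale bar's corners are (147,238), (161,284), (445,193) and (432,147). That gives a centre of (0.4638, -0.2984), yaw 0.31 and length 119.5 mm, as it should be.

Emit:
play_rows(
  moves=[0, 0.35, 0.3, -0.008, -0.0077, -0.006, 0, 0, 0.7, 0, 0, 0, 0, 0, 0.7, 0, 0, 0, 0, 0, 0.3, 0, 0, 0, 0, 0, 0, 0, 0, 0],
)

```text
t: 46.38
ee_pos: [0.4624, -0.2951, 0.0444]
tool_rot: [-1.859, -2.531, -0.001]
wrist_force: [0.1, -0.7, 0.6]
width: 0.0384
```

```bash
python3 - <<'E'
from h import *
rowsto([.4638,-.2984,.0205],.31); lvl()
E
```

```text
t 46.38 pos [ 0.4624 -0.2951  0.0444] jaw 0.304 width 0.0384 tilt [-2.0e-04  1.2e-03 -1.0e+00]
local units [-0.15  0.01  0.96] max 1.0 dyaw 0.006 rz units total -0.002 alt 0.998 q6 0.55
level rx,ry units [ 0.     -0.0004]
```

Emit:
play_rows(
  moves=[-0.15, 0, 0.4, 0, 0, -0.002, 0, 0, 0.3, 0, 0, 0, 0, 0, 0.2, 0, 0, 0, 0, 0, 0.05, 0, 0, 0, 0, 0, 0, 0, 0, 0],
)

```text
t: 47.0
ee_pos: [0.4643, -0.2996, 0.0202]
tool_rot: [1.851, 2.537, 0.001]
wrist_force: [0.1, -0.5, 0.4]
width: 0.0382
```

Emit:
play_rows(
  moves=[0, 0, 0, 0, 0, 0, 0, 0, 0, 0, 0, 0, 0, 0, 0, 0, 0, 0],
  jaw=0,
  squeeze=25,
)

```text
t: 47.38
ee_pos: [0.4647, -0.2999, 0.0208]
tool_rot: [1.851, 2.536, 0.001]
wrist_force: [0.7, -0.4, 0.4]
width: 0.019
```

Emit:
play_rows(
  moves=[0, 0, -0.3, 0, 0, 0, 0, 0, -1, 0, 0, 0, 0, 0, -1, 0, 0, 0, 0, 0, -1, 0, 0, 0, 0, 0, 0, 0, 0, 0],
)

```text
t: 48.0
ee_pos: [0.4644, -0.2997, 0.1072]
tool_rot: [1.851, 2.536, 0.001]
wrist_force: [-0.2, 0.5, -0.0]
width: 0.0188
```

```bash
python3 - <<'E'
from h import *
print(bd(-.07,0)); rowsto([*bd(-.07,0),.10],B); lvl()
E
```

```text
[0.47300206 0.18728512]
t 48.0 pos [ 0.4644 -0.2997  0.1072] jaw 0.31 width 0.0188 tilt [ 2.1e-03 -8.0e-04 -1.0e+00]
local units [18.45  6.27  0.27] max 18.4 dyaw -0.234 rz units total 0.0745 alt -0.9255 q6 0.54
level rx,ry units [0.0006 0.0005]
```

Emit:
play_rows(
  moves=[1, 0.34, -0.04, 0, 0, 0, 1, 0.34, -0.04, 0, 0, 0, 1, 0.34, -0.04, 0, 0, 0, 1, 0.34, -0.04, 0, 0, 0, 1, 0.34, -0.04, 0, 0, 0, 1, 0.34, -0.04, 0, 0, 0, 1, 0.34, -0.04, 0, 0, 0, 1, 0.34, -0.04, 0, 0, 0, 1, 0.34, -0.04, 0, 0, 0, 1, 0.34, -0.04, 0, 0, 0, 1, 0.34, -0.04, 0, 0, 0, 1, 0.34, -0.04, 0, 0, 0, 1, 0.34, -0.04, 0, 0, 0, 1, 0.34, -0.04, 0, 0, 0, 1, 0.34, 0, 0, 0, 0, 1, 0.34, 0, 0, 0, 0, 1, 0.34, 0, 0, 0, 0, 0, 0, 0, 0, 0, 0.025, 0, 0, 0, 0, 0, 0.025, 0, 0, 0, 0, 0, 0.025],
)

```text
t: 50.5
ee_pos: [0.4629, 0.1653, 0.1069]
tool_rot: [-2.136, -2.284, 0.016]
wrist_force: [1.1, -0.9, -0.8]
width: 0.0187
```

```bash
python3 - <<'E'
from h import *
rowsto([*bd(-.07,-.0015),.05],B); lvl()
E
```

```text
t 50.5 pos [0.4629 0.1653 0.1069] jaw 0.067 width 0.0187 tilt [-0.0176  0.0021 -0.9998]
local units [0.78 0.5  2.27] max 2.3 dyaw 0.009 rz units total -0.003 alt 0.997 q6 1.68
level rx,ry units [-0.0055 -0.001 ]
```

Emit:
play_rows(
  moves=[0.78, 0.45, 0, -0.0055, -0.001, -0.002, 0, 0, 0.6, 0, 0, 0, 0, 0, 0.8, 0, 0, 0, 0, 0, 0.6, 0, 0, 0, 0, 0, 0, 0, 0, 0],
)

```text
t: 51.12
ee_pos: [0.4684, 0.1837, 0.0498]
tool_rot: [-2.137, -2.297, 0.012]
wrist_force: [-0.1, -0.2, 0.7]
width: 0.0192
```

```bash
python3 - <<'E'
from h import *
rowsto([*bd(-.07,-.0015),.0178],B); lvl()
E
```

```text
t 51.12 pos [0.4684 0.1837 0.0498] jaw 0.072 width 0.0192 tilt [-0.0083 -0.0027 -1.    ]
local units [0.07 0.21 1.28] max 1.3 dyaw 0.004 rz units total -0.0012 alt 0.9988 q6 1.71
level rx,ry units [-0.0027  0.0007]
```

Emit:
play_rows(
  moves=[0.07, 0.2, 0.3, -0.0027, 0.0007, -0.001, 0, 0, 0.5, 0, 0, 0, 0, 0, 0.4, 0, 0, 0, 0, 0, 0, 0, 0, 0],
)

```text
t: 51.62
ee_pos: [0.4736, 0.1854, 0.0178]
tool_rot: [2.136, 2.303, 0.001]
wrist_force: [-0.3, -0.6, -0.7]
width: 0.0191
```

```bash
python3 - <<'E'
from h import *
rowsto([*bd(-.07,-.0015),.0178],B); lvl()
E
```

```text
t 51.62 pos [0.4736 0.1854 0.0178] jaw 0.075 width 0.0191 tilt [ 7.e-04  1.e-04 -1.e+00]
local units [ 0.02 -0.02  0.  ] max 0.0 dyaw 0.001 rz units total -0.0003 alt 0.9997 q6 1.71
level rx,ry units [ 0.0002 -0.    ]
```

Emit:
play_rows(
  moves=[0, -0.02, 0.04, 0, 0, 0, 0, 0, 0, 0, 0, 0],
)

```text
t: 51.88
ee_pos: [0.4738, 0.1855, 0.0178]
tool_rot: [2.135, 2.302, 0.003]
wrist_force: [-0.6, -0.2, -0.1]
width: 0.0186
```

Emit:
play_rows(
  moves=[0, 0, 0, 0, 0, 0, 0, 0, 0, 0, 0, 0, 0, 0, -0.3, 0, 0, 0, 0, 0, -0.7, 0, 0, 0, 0, 0, -1, 0, 0, 0, 0, 0, -1, 0, 0, 0, 0, 0, -1, 0, 0, 0, -0.5, -1, -1, 0, 0, 0, -0.5, -1, -1, 0, 0, 0, -0.5, -1, -1, 0, 0, 0, -1, -0.5, -0.5, 0, 0, 0, -1, 0, 0, 0, 0, 0, -1, 0, 0, 0, 0, 0, -1, 0, 0, 0, 0, 0, 0, 0, 0, 0, 0, 0],
  jaw=0.4,
)

```text
t: 53.75
ee_pos: [0.3942, 0.0383, 0.2184]
tool_rot: [2.129, 2.299, 0.012]
wrist_force: [-0.4, 0.7, 0.0]
width: 0.0342
```

```bash
python3 - <<'E'
from h import *
img,d=manip.grab_frame('wrist'); t,_=manip.grab_frame('top')
rowsto([.5,.1,.2],B)
cv2.imwrite('pics/fw.png',ortho('wrist',img,.36,.74,-.02,.41,.003,.00072))
cv2.imwrite('pics/ft.png',ortho('top',t,.36,.74,-.42,.42,.003,.00107))
for im,c in((img,'wrist'),(t,'top')):
  for n,p,z in(('riser',C,.033),('chart',bd(0,.111),.009),('tag',bd(0,-.103),.011),('scale',bd(-.07,0),.009)):
    try: meas(c,im,n,p,z,win=.075 if n!='scale' else .07,dbg=[138,127,136] if c=='wrist' else [100,128,132])
    except Exception as e: print(c,n,e)
print('targets',C,bd(0,.111),bd(0,-.103),bd(-.07,0))
E
```

```text
t 53.85 pos [0.394  0.0394 0.2182] jaw 0.079 width 0.0343 tilt [ 1.070e-02  6.000e-04 -9.999e-01]
local units [2.08 4.41 0.78] max 4.4 dyaw -0.003 rz units total 0.0009 alt -0.9991 q6 1.39
riser [0.543  0.1968] yaw -1.571 size [141.5 149.5] (60, 90) bg [138 127 136]
chart [0.5346 0.3033] yaw 0.0 size [149.5 150. ] (50, 72) bg [138 127 136]
tag [0.55   0.0918] yaw 0.09 size [31.1 55. ] (32, 56) bg [138 127 136]
scale [0.4733 0.1923] yaw -1.571 size [130.  139.5] (20, 120) bg [138 127 136]
riser [0.5207 0.1792] yaw 0.086 size [108.3 117.2] (60, 90) bg [100 128 132]
chart [0.5347 0.304 ] yaw 0.083 size [51.7 74.2] (50, 72) bg [100 128 132]
tag [0.5521 0.0915] yaw 0.089 size [31.3 55.8] (32, 56) bg [100 128 132]
scale [0.4929 0.1747] yaw -1.061 size [ 96.1 155.4] (20, 120) bg [100 128 132]
targets [0.5428 0.1926] [0.53437212 0.30327959] [0.55062047 0.08989732] [0.47300206 0.18728512]
```

View pics/fw.png

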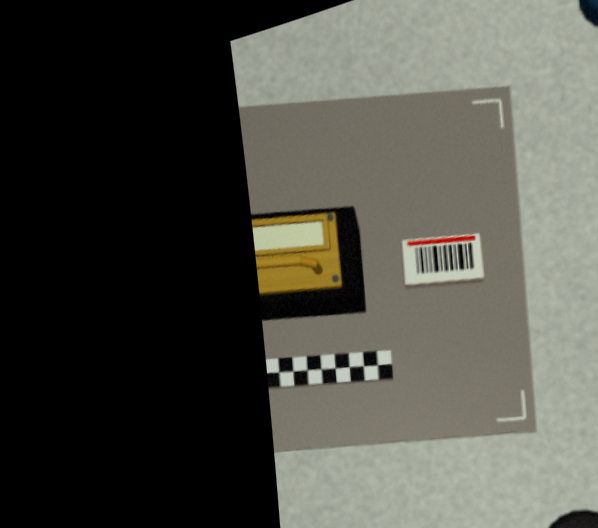

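View pics/ft.png

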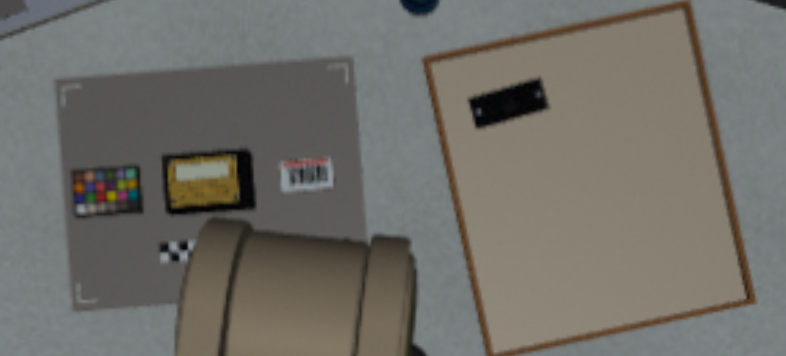

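The knob is untouched and all pieces are laid out. The fitting may be a few mm off along the riser, so I'll check from straight above.

Emit:
play_rows(
  moves=[1, 0.6, -0.3, 0.003, 0, 0, 1, 0.6, -0.3, 0, 0, 0, 1, 0.6, -0.3, 0, 0, 0, 1, 0.6, -0.3, 0, 0, 0, 1, 0.6, -0.3, 0, 0, 0, 1, 0.6, -0.3, 0, 0, 0, 1, 0.6, -0.3, 0, 0, 0, 1, 0.6, -0.3, 0, 0, 0, 1, 0, 0, 0, 0, 0, 0, 0, 0, 0, 0, 0, 0, 0, 0, 0, 0, 0],
)

```text
t: 55.22
ee_pos: [0.4921, 0.2923, 0.2794]
tool_rot: [-2.114, -2.319, 0.002]
wrist_force: [-0.7, 0.8, -0.1]
width: 0.0339
```

```bash
python3 - <<'E'
from h import *
img,d=manip.grab_frame('wrist'); rowsto([.5,.2,.3],B)
cv2.imwrite('pics/g1.png',ortho('wrist',img,.40,.66,.0,.38,.003,.0005))
for z,n in((.033,'ri'),(.038,'fi')):
    r=ortho('wrist',img,.48,.61,.11,.28,z,.0005)
    hsv=cv2.cvtColor(r,cv2.COLOR_BGR2HSV)
    mk=(hsv[...,2]<45) if n=='ri' else ((hsv[...,1]>120)&(hsv[...,2]>50))
    if n=='ri': mk=mk|((hsv[...,1]>110)&(hsv[...,2]>50))
    mk=cv2.morphologyEx(mk.astype(np.uint8),cv2.MORPH_CLOSE,np.ones((31,31))); mk=cv2.morphologyEx(mk,cv2.MORPH_OPEN,np.ones((7,7)))
    cs,_=cv2.findContours(mk,cv2.RETR_EXTERNAL,cv2.CHAIN_APPROX_NONE); k=max(cs,key=cv2.contourArea)
    (u,v),wh,a=cv2.minAreaRect(k); print(n,.61-v*.0005,.28-u*.0005,np.array(wh)*.5,a)
E
```

```text
t 55.27 pos [0.4921 0.2921 0.2793] jaw 0.092 width 0.0343 tilt [-0.0035  0.0014 -1.    ]
local units [-3.7  -0.02 -0.83] max 3.7 dyaw -0.016 rz units total 0.005 alt -0.995 q6 1.87
ri 0.5608220558166503 0.17681324005126955 [ 96.48419952 140.77642822] 85.60128784179688
fi 0.5406810302734375 0.1955775833129883 [49.70272064 73.95200348] 85.2363510131836
```

View pics/g1.png

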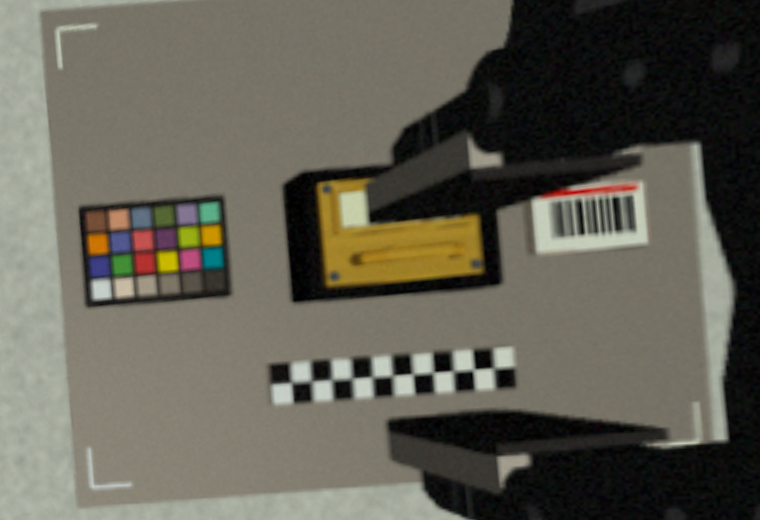

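```bash
python3 -c "
from cell import manip
print(manip.get_obs()['t']); print(manip.sign_off())"
```

```text
55.275
the job is handed in; nothing more can be done
None
```

I set out the shot and handed it in at 55.3 s of the 112 s. The sign-off gives no verdict, so everything below is from my own camera checks.

| Item | Last measurement | Target |
|---|---|---|
| Riser | about 2.5 mm from the cross, yaw 0.077 | within 10 mm, board yaw 0.076 |
| Fitting | about 1.5 mm from the riser's centre, label away from the robot | within 10 mm |
| Scale bar | about 70 mm in front of the riser, 1–2 mm off the centre line | 58–83 mm, within 15 mm |
| Chart | about 1.5 mm from its target, yaw 0.077–0.083 | within 15 mm of the centre line |
| Tag | about 1–2 mm from its target, yaw about 0.09 | within 15 mm of the centre line |

- **Left alone:** the knob pull shows in the tray where it was. I never went near the loupe, the blower or the decoy tag and fitting. The gripper ended up clear above the board.
- **Checks that failed:** the last automatic fits of the riser and scale bar gave wrong sizes, because the gripper or other pieces were in view.
    - For the riser I relied on the measurement taken just after placing it.
    - For the scale bar I used corners read by eye, plus the release pose.
- **Disagreement:** the fitting's position along the riser varied by about 4–5 mm between readings, still within 10 mm.

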